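Stand the loading piston in the cell base

TASK

Take the loading piston (the steel rod with the button head) from the rack, lean it foot-down in the sloping rest and let go of it there. Then take it again with another grip and stand it upright in the socket of the cell base, button up, pressed fully home against the stiff seal, and let go. Leave the plain rod in the rack, and disturb nothing else on the bench.

Things in the scene. Friction and masses are not known exactly. Their poses are not given: they have to be found in the camera images.
- piston: Loading piston: round steel rod 18 mm in diameter, 180 mm long in all, with a button head 28 mm wide, 12 mm thick at one end; about 0.22 kg, balance point about 97 mm from the foot. Origin: centre of the foot's end face (other end, 3 mm chamfer); x runs along the rod towards the button. At first it lies level in one of the rack's two places (either), axis 50 mm above the bench.
- plain_rod: Plain steel rod 18 mm in diameter, 180 mm long, no head; lies level in the rack's other place (which is which varies). Origin at the centre of one end face, x along the rod. Leave it alone.
- rack: Fixed white rack, plate 240 x 170 x 12 mm. Two rods lie along its x, 90 mm apart (y = -45, +45 mm), axes 50 mm above the bench, button end to +x, in vee saddles 26 mm wide at x = -72 to -56 and 53 to 69 mm; between the saddles they are free down to the plate. A 10 mm bar carrying arch spans the rack at x = 115 mm, 135 mm high. Origin on the bench, midway between the rods.
- rest: Fixed sloping rest: steel 90 degree vee trough, 100 mm long, 34 mm wide, rising at 45 degrees towards its +x, stop plate at its low end. Rod axis 13 mm above the vee's bottom, lips 4 mm above the axis; the upper 80 mm of a piston in it stand free. Grey plate 150 x 110 x 12 mm, x from -40 to 110 mm. Origin on the bench straight under the seat point.
- rest_seat (a point): Where the centre of the piston's foot comes to lie in the sloping rest, 45 mm above the bench; the piston's axis then runs from here at 45 degrees up towards the rest's +x.
- cell_base: Fixed cell base: dark steel disc 200 mm across, 22 mm thick, in its middle a square aluminium boss 56 x 56 mm, top 75 mm above the bench, with an upright round socket. Four small valves with red levers at its +x edge. Origin: centre of the underside, on the bench.
- socket_mouth (a point): Centre of the socket's mouth, in the boss's top face, 75 mm above the bench. Socket: straight down, 21 mm in diameter, 1.5 mm chamfer. A stiff seal disc is met 30 to 34 mm down; it yields at about 12 N (the piston's weight does not move it) and does not spring back, until it stops solidly with the foot 45 mm below the mouth: fully home.
- mould_tube: clear plastic tube 60 mm wide, 110 mm high, a bystander; origin: its underside centre
- grease_jar: jar 60 mm wide, 60 mm high, a bystander; origin: its underside centre
- wrench: steel wrench lying flat, a bystander
- stone_disc: porous stone disc, 50 mm wide, 20 mm thick, a bystander; origin: its underside centre
- beaker: white beaker 70 mm wide, 90 mm high, a bystander; origin: its underside centre
- brush: brush lying flat, a bystander
- weight_block: dark steel block 60 x 90 x 40 mm, a bystander; origin: its underside centre
There are look-alikes about, which are no part of the job. Leave any orange or red look-alike of the piston alone.

How it is judged:
By the outcome, as a careful person would: the job done as asked, in the order asked, and still so for the second after the job is handed in, with the robot touching nothing.
It also fails if it takes over 72 s, if anything falls off the work surface, if the arm or the gripper's body presses on something with over 40 N, if the wrist force passes 120 N, or if a joint passes its speed limit or range.

ROBOT

A 6-joint arm with a two-finger parallel gripper is mounted at the origin on the work surface. World frame = base frame: x ahead of the robot, y to its left, z up, the work surface at z = 0. Lengths are in m, angles in rad, forces in N, time in s.
With the tool pointing down it reaches from about 0.35 to 0.975 m from the base axis. Payload 4.9 kg.
Tool frame: the origin (TCP) lies midway between the tips of the shut fingers; the grasp point (between the pads) lies ctrl.tcp_to_grasp behind it (ctrl.tcp_to_grasp is the distance from the TCP to the grasp point, in m); z points along the fingers, y is the direction in which the jaws open and shut (so a half turn about z gives the same grasp; the last joint's range is limited). The gripper opens to 85 mm and grips with 20 to 120 N. Pads are 22 mm wide; open, the fingers measure 114 mm over their backs; the gripper's body (76 mm by 85 mm) begins 54 mm behind the grasp point. The pads swing forward as they close: fully open they stand 13 mm farther back than shut.
Start: joints at [1.094, 0.053, 1.613, -0, 1.476, -0.119], TCP at [0.219, 0.585, 0.231] pointing down, gripper open.
Joint ranges: [-3.01, 3.01], [-1.01, 2.22], [0.06, 2.58], [-1.02, 4.17], [0.09, 2.62], [-3.14, 3.14]. Speed limits (rad/s): [2.57, 2.57, 3.14, 3.14, 3.14, 3.14].

INTERFACE

Orientations are given as a rotation vector (axis times angle).
In Python, from station import ctrl, get_image, calibration, finish_job, models gives the robot as it stands.
- The arm moves only by the shell command python3 -m creep 'ROWS' [FORCE]. ROWS is JSON, a list of rows, each a list of 7 numbers: the opening, from 0 (shut) to 1 (fully open), then the shift along the tool's x, y, z in m, then the turn, a rotation vector about the tool's x, y, z in degrees. A call has 1 to 20 rows; each row shifts and turns the commanded pose from where the row before left it, along the tool's axes as they then stand; what a row does not reach is not made up. A row lasts 1/10 s, in which the tool goes at most 50 mm and 8.59 degrees, less where a joint would pass 70% of its speed; a pose out of reach is approached as far as the arm can. A call with a gripper value outside its range is refused whole. The fingers move at their own pace and stop on an object; FORCE is the grip in N (left out, the last holds). Time passes only in rows, so rows that do not move let the fingers close. It gives the time, the measured TCP pose, the force and the opening at its end, in the units of the state.
- ctrl.get_obs(): the state, without advancing time (a new reading comes with each control period).
- get_image(name): name is "scene" or "top" or "wrist"; returns the picture (480x640x3 uint8, red, green, blue); there is no depth.
- calibration(name): a dict with "mtx" (3x3 intrinsics, pixels), "R" (3x3) and "t" (3): a world point X has camera coordinates R X + t. Camera axes: x right, y down, z forward; pixel columns grow to the right and rows downward; lengths in m; the calibration is good to about 2 mm. A picture is of the moment at which its call begins: read the wrist's pose just before it. calibration takes no time and is no camera call; for the wrist camera it gives the pose at the moment of the call.
- finish_job(): hands the job in, once; it reports no verdict.
Trained networks look in the newest picture that a camera, given by its name, has taken for a name from the list of things; names that differ only in an ending like _2 or _b are one class to them, and where a whole thing is asked for, a point or a joint stands for the part that bears it (a point fixed in the world has none). Each returns a list of dicts, best first, with "conf" (0 to 1); they miss things now and then, are a little off and sometimes report something else, mostly with a low value. They report only what shows in the picture. A call takes as long as a camera call. They do not tell look-alikes from the thing itself.
- models.search_frame(camera, name): "extent" ([left, top, right, bottom] in pixels, round what is visible of it).
The state is a dict: "t": time; "q": joint angles; "dq": joint speeds; "effort": joint torques, N m; "tool_pos": TCP position; "tool_rot": TCP orientation; "contact_force": force on the tool from outside, world axes, zero at the start; "wrist_torque": the same for the moment, N m; "opening": finger opening in m.
Only numpy, scipy, OpenCV 4.12 (cv2) and the standard library are available. Lean on these libraries where they do the work, as an engineer would, in place of code of your own. Each camera call takes 0.05 s, during which the arm holds its last target. There are 200 camera calls.

## Working session

There is one attempt and no reset: what is moved stays moved. The work goes in short steps, Python scripts to look and compute and a shell command to move; the robot and the scene stay as the last step left them, time stands still between calls to the robot, and variables do not carry over. Pictures are saved under pics/ and viewed, about 8 in all and at most 12, crops included, and the job is handed in when it is done.

```bash
ls; mkdir -p pics
python3 - <<'E'
from station import ctrl,get_image,calibration,models
import cv2,numpy as np
for c in ["scene","top"]:
    im=get_image(c); cv2.imwrite(f"pics/{c}0.png",im[:,:,::-1])
    k=calibration(c); print(c,np.round(k["mtx"],1).tolist(),np.round(k["R"],4).tolist(),np.round(k["t"],4).tolist())
    for n in ["piston","plain_rod","rack","rest","cell_base"]:
        print(n,[(np.round(d["extent"]).tolist(),round(d["conf"],2)) for d in models.search_frame(c,n)][:4])
print(ctrl.get_obs(),ctrl.tcp_to_grasp)
E
```

```text
pics
scene [[451.2, 0.0, 316.7], [0.0, 451.2, 246.7], [0.0, 0.0, 1.0]] [[-0.0941, 0.9955, -0.0116], [0.5504, 0.0423, -0.8339], [-0.8296, -0.0848, -0.5519]] [0.0878, -0.2095, 1.436]
piston [([183.0, 239.0, 237.0, 294.0], 0.86), ([206.0, 210.0, 273.0, 222.0], 0.64)]
plain_rod [([148.0, 231.0, 204.0, 281.0], 0.77)]
rack []
rest [([278.0, 241.0, 360.0, 309.0], 0.97)]
cell_base [([436.0, 251.0, 550.0, 332.0], 0.69), ([281.0, 242.0, 358.0, 306.0], 0.31)]
top [[557.2, 0.0, 326.8], [0.0, 557.2, 236.0], [0.0, 0.0, 1.0]] [[0.0142, -0.9999, 0.0055], [-0.9857, -0.0149, -0.1676], [0.1677, -0.0031, -0.9858]] [-0.048, 0.5132, 1.2091]
piston [([395.0, 330.0, 470.0, 366.0], 0.97), ([413.0, 191.0, 448.0, 263.0], 0.83), ([502.0, 308.0, 584.0, 350.0], 0.81)]
plain_rod [([450.0, 195.0, 480.0, 277.0], 0.77)]
rack [([395.0, 161.0, 506.0, 290.0], 0.95)]
rest [([288.0, 198.0, 355.0, 245.0], 0.59), ([118.0, 134.0, 199.0, 162.0], 0.29)]
cell_base [([124.0, 174.0, 215.0, 272.0], 0.85), ([207.0, 110.0, 238.0, 150.0], 0.65)]
{'t': 0.6, 'q': array([ 1.09401564e+00,  5.26720242e-02,  1.61288572e+00,  1.33025224e-05,
        1.47600360e+00, -1.19018841e-01]), 'dq': array([-0.00151733, -0.00087145,  0.00016623, -0.00104354,  0.00035264,
       -0.00054031]), 'effort': array([-9.39136044e-04, -3.93415189e+01, -3.70226705e+01, -2.06703407e-04,
        9.47259177e-04,  1.60989924e-05]), 'tool_pos': array([0.2188628 , 0.5854125 , 0.23132948]), 'tool_rot': array([-5.58980085e-01, -3.09145983e+00, -5.31320065e-05]), 'contact_force': array([ 0.27276637,  0.68913048, -0.48552808]), 'wrist_torque': array([-0.01707774, -0.02161239, -0.00316101]), 'opening': 0.08526323689544583} 0.0187
```

View pics/top0.png

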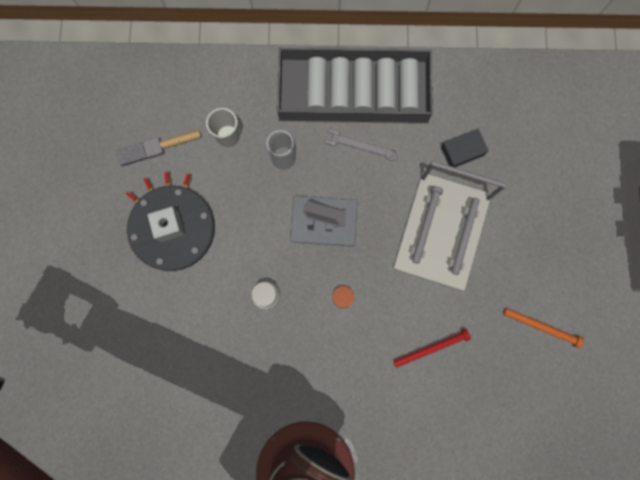

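View pics/scene0.png

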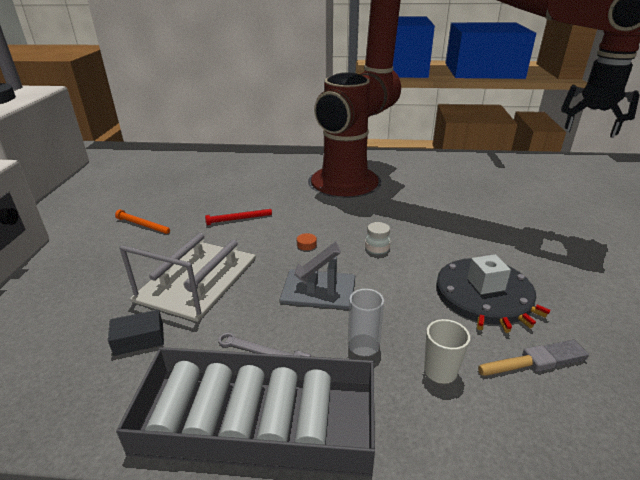

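Top picture: the rack is at (450,225), with rods at about (426,225) and (465,235). The rest is at (325,215), and the cell base at (170,227) with its boss at (165,223). Candidates for the piston: left rod (426,225), right rod (465,235), red look-alike (432,348), orange look-alike (543,328). The red and orange ones are out. A close crop decides between the two rods.

Run:
```python
import cv2,numpy as np
t=cv2.imread("pics/top0.png");s=cv2.imread("pics/scene0.png")
r=lambda im,x,y,w,h:cv2.resize(im[y:y+h,x:x+w],(400,300),interpolation=cv2.INTER_CUBIC)
cv2.imwrite("pics/crop1.png",np.vstack([np.hstack([r(t,370,155,180,135),r(s,110,220,160,120)]),np.hstack([r(t,270,180,100,75),r(t,110,165,120,90)])]))
```

```text
(no output)
```

View pics/crop1.png

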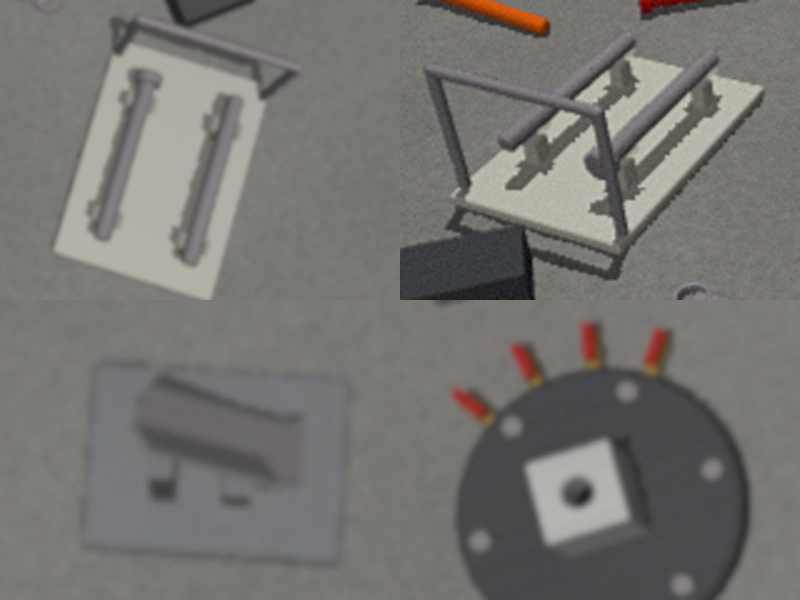

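The left rod in the top view has the button, at px ≈(435,189), with its foot at ≈(415,261). The right one is plain. The rest's high end points left in the image, which is world +y. Next I fit poses from the plate corners.

```bash
cat > h.py <<'E'
import numpy as np,cv2
from scipy.spatial.transform import Rotation as Ro
from station import ctrl,get_image,calibration,models
def bp(cam,px,z):
    "pixels -> world points on plane z"
    k=calibration(cam) if isinstance(cam,str) else cam
    px=np.atleast_2d(np.array(px,float)); d=np.c_[px,np.ones(len(px))]@np.linalg.inv(k["mtx"]).T@k["R"]
    c=-k["R"].T@k["t"]; return c+d*((z-c[2])/d[:,2])[:,None]
def proj(cam,X):
    k=calibration(cam) if isinstance(cam,str) else cam
    p=(np.atleast_2d(X)@k["R"].T+k["t"])@k["mtx"].T; return p[:,:2]/p[:,2:]
def pose():
    o=ctrl.get_obs(); return np.array(o["tool_pos"]),Ro.from_rotvec(o["tool_rot"]).as_matrix(),o
def frame(zdir,ydir):
    z=np.array(zdir,float);z/=np.linalg.norm(z);y=np.array(ydir,float);y-=z*(y@z);y/=np.linalg.norm(y)
    return np.c_[np.cross(y,z),y,z]
def plan(G,R,g=None):
    "turn (deg, tool axes) then shift (mm, in the turned axes) to bring the grasp point to G"
    p,R0,o=pose(); T=np.array(G)-R[:,2]*ctrl.tcp_to_grasp*(-1)
    rv=np.degrees(Ro.from_matrix(R0.T@R).as_rotvec())
    print("turn",rv.round(2),"rows>=%.1f"%(np.linalg.norm(rv)/8.59),"| shift turned axes mm",(R.T@(T-p)*1e3).round(1),"| before-turn axes",(R0.T@(T-p)*1e3).round(1),"world",((T-p)*1e3).round(1))
E
python3 - <<'E'
from h import *
c=lambda a,x,y,s:np.array(a)*s+[x,y]
rk=bp("top",c([[115,45],[55,250],[212,298],[268,95]],370,155,.45),.012); print("rack",rk.round(3).tolist(),rk.mean(0), np.linalg.norm(np.diff(rk,axis=0),axis=1))
re=bp("top",c([[97,62],[348,78],[338,262],[83,247]],270,180,.25),.012); print("rest",re.round(3).tolist(),re.mean(0),np.linalg.norm(np.diff(re,axis=0),axis=1))
p=bp("top",c([[145,75],[101,235]],370,155,.45),.05); print("piston btn,foot",p.round(3).tolist(),np.linalg.norm(p[0]-p[1]))
print("mouth",bp("top",c([[178,192]],110,165,.3),.075))
k=calibration("wrist");print("wrist cam", -k["R"].T@k["t"],k["R"][2]); P,R,o=pose(); print("tool axes",R.round(3).tolist(),"cam in tool",R.T@(-k["R"].T@k["t"]-P))
E
```

```text
rack [[0.668, -0.262, 0.012], [0.449, -0.197, 0.012], [0.402, -0.357, 0.012], [0.616, -0.422, 0.012]] [ 0.53339077 -0.30950604  0.012     ] [0.2283238  0.16701381 0.22362947]
rest [[0.614, 0.037, 0.012], [0.607, -0.11, 0.012], [0.498, -0.105, 0.012], [0.505, 0.042, 0.012]] [ 0.55583342 -0.0339368   0.012     ] [0.14668652 0.1087177  0.14688119]
piston btn,foot [[0.625, -0.285, 0.05], [0.46, -0.238, 0.05]] 0.17193858966944958
mouth [[0.53296124 0.31877831 0.075     ]]
wrist cam [0.15476965 0.60964682 0.3742097 ] [ 0.2537699  -0.09454338 -0.96263305]
tool axes [[-0.937, 0.35, 0.0], [0.35, 0.937, 0.0], [0.0, 0.0, -1.0]] cam in tool [ 0.06852265  0.0002604  -0.14287956]
```

Run:
```python
from h import *
d=np.array([.959,-.284,0]); foot=np.array([.46,-.238,.05]); G=foot+.118*d+[0,0,.13]
R=frame([0,0,-1],np.cross([0,0,-1],d)); print(R[:,0]); plan(G,R)
```

```text
[ 0.95883845 -0.28395216  0.        ]
turn [ -0.  -0. 176.] rows>=20.5 | shift turned axes mm [583. 721.  70.] | before-turn axes [-631.9 -678.6   70. ] world [ 354.3 -856.9  -70. ]
```

```bash
python3 -m creep '[[0.6,-0.0316,-0.0339,0.0035,0,0,0],[0.6,-0.0316,-0.0339,0.0035,0,0,0],[0.6,-0.0316,-0.0339,0.0035,0,0,0],[0.6,-0.0316,-0.0339,0.0035,0,0,0],[0.6,-0.0316,-0.0339,0.0035,0,0,0],[0.6,-0.0316,-0.0339,0.0035,0,0,0],[0.6,-0.0316,-0.0339,0.0035,0,0,0],[0.6,-0.0316,-0.0339,0.0035,0,0,0],[0.6,-0.0316,-0.0339,0.0035,0,0,0],[0.6,-0.0316,-0.0339,0.0035,0,0,0],[0.6,-0.0316,-0.0339,0.0035,0,0,0],[0.6,-0.0316,-0.0339,0.0035,0,0,0],[0.6,-0.0316,-0.0339,0.0035,0,0,0],[0.6,-0.0316,-0.0339,0.0035,0,0,0],[0.6,-0.0316,-0.0339,0.0035,0,0,0],[0.6,-0.0316,-0.0339,0.0035,0,0,0],[0.6,-0.0316,-0.0339,0.0035,0,0,0],[0.6,-0.0316,-0.0339,0.0035,0,0,0],[0.6,-0.0316,-0.0339,0.0035,0,0,0],[0.6,-0.0316,-0.0339,0.0035,0,0,0]]' 80
python3 -m creep '[[0.6,0,0,0,0,0,8.5],[0.6,0,0,0,0,0,8.5],[0.6,0,0,0,0,0,8.5],[0.6,0,0,0,0,0,8.5],[0.6,0,0,0,0,0,8.5],[0.6,0,0,0,0,0,8.5],[0.6,0,0,0,0,0,8.5],[0.6,0,0,0,0,0,8.5],[0.6,0,0,0,0,0,8.5],[0.6,0,0,0,0,0,8.5],[0.6,0,0,0,0,0,8.5],[0.6,0,0,0,0,0,8.5],[0.6,0,0,0,0,0,8.5],[0.6,0,0,0,0,0,8.5],[0.6,0,0,0,0,0,8.5],[0.6,0,0,0,0,0,8.5],[0.6,0,0,0,0,0,8.5],[0.6,0,0,0,0,0,8.5],[0.6,0,0,0,0,0,8.5],[0.6,0,0,0,0,0,8.5]]'
python3 - <<'E'
from h import *
d=np.array([.959,-.284,0]); foot=np.array([.46,-.238,.05]); G=foot+.118*d+[0,0,.13]
plan(G,frame([0,0,-1],np.cross([0,0,-1],d))); print(pose()[2]["q"])
E
```

```text
t: 2.6
tool_pos: [0.5739, -0.273, 0.1612]
tool_rot: [0.56, 3.091, 0.0]
contact_force: [1.1, 0.1, 0.6]
opening: 0.0513
t: 4.6
tool_pos: [0.5734, -0.271, 0.1613]
tool_rot: [3.127, -0.297, 0.0]
contact_force: [-0.1, -0.5, -0.1]
opening: 0.0511
turn [ 0.   -0.    5.65] rows>=0.7 | shift turned axes mm [-0.1  0.6  0. ] | before-turn axes [-0.2  0.6  0. ] world [-0.3 -0.5 -0. ]
[-5.58727058e-01  1.24934195e-01  1.65500601e+00 -2.78941529e-06
  1.36157455e+00  1.20145857e+00]
```

```bash
python3 -m creep '[[0.6,0,0,0,0,0,5.6],[0.6,0,0,0,0,0,0]]'
python3 - <<'E'
from h import *
im=get_image("wrist")
cv2.imwrite("pics/w1.png",im[:,:,::-1])
print(models.search_frame("wrist","piston"))
k=calibration("wrist"); np.savez("k1.npz",**k)
d=np.array([.959,-.284,0]); foot=np.array([.46,-.238,.05]);print(proj("wrist",[foot,foot+.118*d,foot+.168*d]))
E
```

```text
t: 4.8
tool_pos: [0.5734, -0.271, 0.1614]
tool_rot: [3.111, -0.44, 0.0]
contact_force: [0.1, -0.5, 0.2]
opening: 0.0514
[{'extent': [560.2, 376.5, 640.0, 408.4], 'conf': 0.98}, {'extent': [448.5, 434.2, 475.9, 464.2], 'conf': 0.71}, {'extent': [301.0, 164.9, 341.1, 383.0], 'conf': 0.6}]
[[317.09618892 372.13317051]
 [318.32025212 241.37125599]
 [318.93347866 175.86264794]]
```

View pics/w1.png

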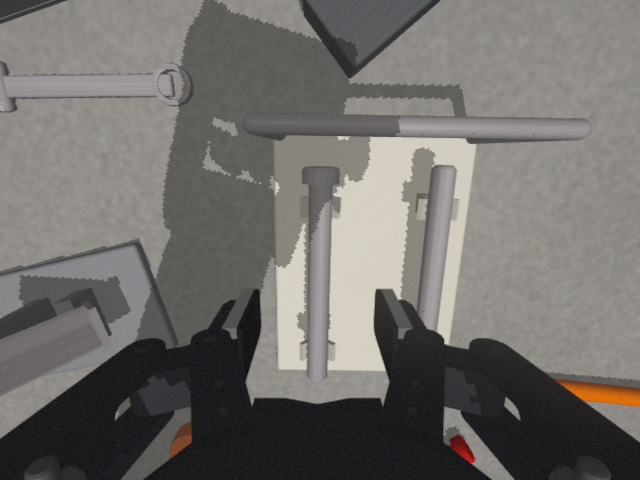

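The wrist view confirms it: the rod with the head has its button at (320,167–184) and its foot at (317,381). The plain rod is at right (443,170–430). The arch bar crosses at row 127, clear of the button.

Run:
```python
from h import *
k=dict(np.load("k1.npz"))
f=bp(k,[[317,381]],.05)[0]; b=bp(k,[[320.5,184]],.05)[0]; L=np.linalg.norm(b-f); d=(b-f)/L; print(f,b,L,np.degrees(np.arctan2(d[1],d[0])))
m=(f+b)/2; f=m-.084*d; print("foot",f,"dir",d)
G=f+.118*d; plan(G,frame([0,0,-1],np.cross([0,0,-1],d)))
```

```text
[ 0.45132635 -0.23541929  0.05      ] [ 0.61508945 -0.28519885  0.05      ] 0.1711617824238321 -16.90785488018315
foot [ 0.4528389  -0.23587907  0.05      ] dir [ 0.95677372 -0.29083336  0.        ]
turn [-0.    0.    0.93] rows>=0.1 | shift turned axes mm [ -7.6   1.5 130. ] | before-turn axes [ -7.6   1.3 130. ] world [  -7.7    0.8 -130. ]
```

```bash
python3 -m creep '[[0.6,-0.0076,0.0014,0,0,0,0.9],[0.6,0,0,0.03,0,0,0],[0.6,0,0,0.03,0,0,0],[0.6,0,0,0.03,0,0,0],[0.6,0,0,0.02,0,0,0],[0.6,0,0,0.015,0,0,0],[0.6,0,0,0.005,0,0,0],[0.6,0,0,0,0,0,0],[0,0,0,0,0,0,0],[0,0,0,0,0,0,0],[0,0,0,0,0,0,0],[0,0,0,0,0,0,0],[0,0,0,0,0,0,0],[0,0,0,0,0,0,0]]' 90; python3 -c "
from h import *
print(pose()[2])"
```

```text
t: 6.3
tool_pos: [0.5668, -0.2708, 0.0331]
tool_rot: [3.106, -0.464, 0.004]
contact_force: [-0.1, 0.8, 6.5]
opening: 0.0158
{'t': 6.3, 'q': array([-5.64144916e-01,  2.52590822e-01,  1.74241895e+00,  1.59721716e-04,
        1.14401961e+00,  1.30327909e+00]), 'dq': array([ 8.08364255e-04, -1.08910518e-03,  5.51035357e-05,  8.08515838e-04,
        4.34741659e-04,  3.16569865e-04]), 'effort': array([-3.65908574e-01, -3.94468188e+01, -2.95860654e+01, -1.11307448e-01,
       -3.23618855e-01, -1.33439436e-02]), 'tool_pos': array([ 0.56677588, -0.27076711,  0.03311574]), 'tool_rot': array([ 3.10619316, -0.46420404,  0.00377448]), 'contact_force': array([-0.14821085,  0.77250423,  6.5115408 ]), 'wrist_torque': array([0.16282312, 0.12478831, 0.01607564]), 'opening': 0.01581281566102173}
```

```bash
python3 -m creep '[[0,0,0,-0.01,0,0,0],[0,0,0,-0.02,0,0,0],[0,0,0,-0.03,0,0,0],[0,0,0,-0.04,0,0,0],[0,0,0,-0.05,0,0,0],[0,0,0,-0.04,0,0,0],[0,0,0,-0.01,0,0,0],[0,0,0,0,0,0,0]]'
python3 - <<'E'
from h import *
im=get_image("wrist"); k=calibration("wrist"); np.savez("k2.npz",**k)
t=get_image("top")
print([(d["extent"],d["conf"]) for d in models.search_frame("top","rest")])
cv2.imwrite("pics/w2.png",np.hstack([cv2.resize(im,(480,360)),cv2.resize(t[170:290,260:366],(318,360))])[:,:,::-1])
P,R,o=pose(); c=P-R[:,2]*ctrl.tcp_to_grasp; print(o["opening"],o["contact_force"],o["wrist_torque"],P,proj(k,[c+R[:,0]*a for a in(-.118,.05,.062)]))
E
```

```text
t: 7.1
tool_pos: [0.5664, -0.2707, 0.2336]
tool_rot: [3.105, -0.464, 0.006]
contact_force: [0.5, 0.3, -2.1]
opening: 0.0151
[([288.8, 195.9, 354.2, 245.3], 0.83)]
0.015169747306436355 [-0.0863192  -0.22735953 -2.75515479] [-0.03088671 -0.03967146 -0.01044868] [ 0.56429585 -0.26938847  0.22763672] [[317.45424001 532.41002714]
 [317.15694118 203.99811698]
 [317.12753684 171.51653891]]
```

View pics/w2.png

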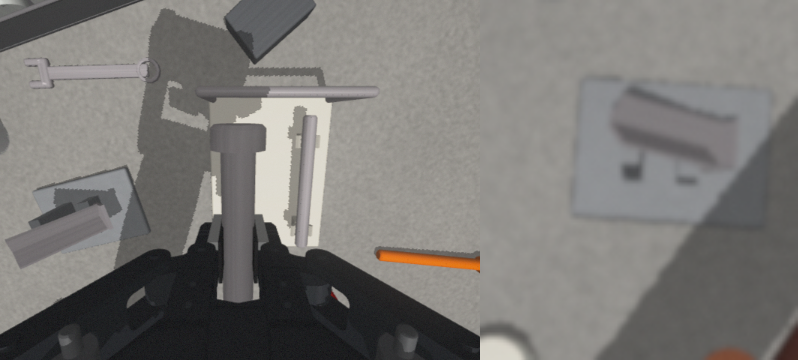

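Run:
```python
from h import *
k=dict(np.load("k2.npz"))
c=bp(k,np.array([[35,190],[127,167],[150,233]])*4/3,.012); print(c.round(4).tolist(),np.linalg.norm(np.diff(c,axis=0),axis=1))
t=cv2.cvtColor(cv2.imread("pics/top0.png"),cv2.COLOR_BGR2GRAY)
# predicted overlay: rest model on top image
def rest(o,a):
    x=np.array([np.cos(a),np.sin(a),0]);y=np.array([-x[1],x[0],0]);o=np.array([*o,0.])
    u=(x+[0,0,1])/2**.5; n=np.array([-x[0],-x[1],1])/2**.5; s=o+[0,0,.045]
    pl=[o+x*i+y*j+[0,0,.012] for i,j in((-.04,-.055),(.11,-.055),(.11,.055),(-.04,.055))]
    lip=[s+u*i+y*j+n*.004 for i,j in((0,-.017),(.1,-.017),(.1,.017),(0,.017))]
    return np.array(pl),np.array(lip)
pl,lip=rest((.554,-.0675),np.radians(87.3))
top=cv2.imread("pics/top0.png"); w=cv2.imread("pics/w2.png")[:, :480]
S=6; A=cv2.resize(top[185:255,275:375],None,fx=S,fy=S,interpolation=cv2.INTER_CUBIC)[:, :]
for q in(pl,lip): cv2.polylines(A,[((proj("top",q)-[275,185]+.5)*S).astype(np.int32)],1,(0,255,0),1)
cv2.imwrite("pics/ov.png",A); print(proj("top",pl).round(1).tolist(),proj(k,pl).round(1).tolist())
```

```text
[[0.6127, 0.0316, 0.012], [0.6047, -0.1135, 0.012], [0.4972, -0.1051, 0.012]] [0.1453555  0.10784047]
[[357.1, 199.3], [292.9, 195.4], [289.5, 241.9], [354.6, 245.9]] [[165.5, 221.5], [39.5, 254.2], [81.9, 338.8], [199.8, 310.7]]
```

View pics/ov.png

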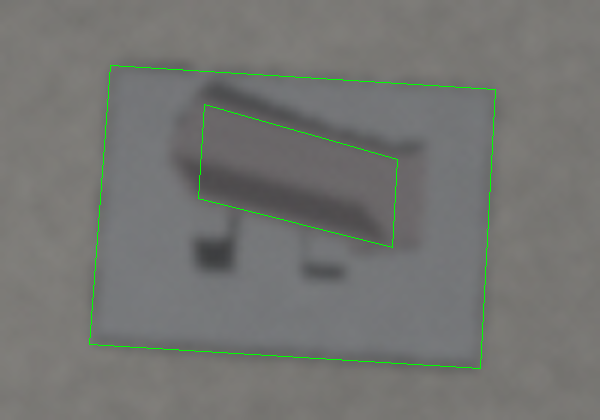

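The plate outline fits within about 2 px, but the vee is hard to judge from above. I'll go beside the rest with the rod raised, tool x along the rest's x, and look with the wrist camera.

Run:
```python
from h import *
a=np.radians(87.3); d=np.array([np.cos(a),np.sin(a),0]); plan([.47,-.06,.25],frame([0,0,-1],np.cross([0,0,-1],d))); print(pose()[0])
```

```text
turn [  -0.34    0.15 -104.3 ] rows>=12.1 | shift turned axes mm [ 204.7 -104.1   -3.7] | before-turn axes [-151.4 -172.7   -2.6] world [-94.3 209.4   3.7]
[ 0.56429585 -0.26938847  0.22763672]
```

```bash
python3 -m creep '[[0,-0.013,-0.015,0,0,0,0],[0,-0.025,-0.029,0,0,0,0],[0,-0.03,-0.034,0,0,0,0],[0,-0.03,-0.034,0,0,0,0],[0,-0.025,-0.029,0,0,0,0],[0,-0.018,-0.021,-0.003,0,0,0],[0,-0.01,-0.011,0,0,0,0],[0,0,0,0,0,0,-8],[0,0,0,0,0,0,-8],[0,0,0,0,0,0,-8],[0,0,0,0,0,0,-8],[0,0,0,0,0,0,-8],[0,0,0,0,0,0,-8],[0,0,0,0,0,0,-8],[0,0,0,0,0,0,-8],[0,0,0,0,0,0,-8],[0,0,0,0,0,0,-8],[0,0,0,0,0,0,-8],[0,0,0,0,0,0,-8],[0,0,0,0,0,0,-8.3]]'
python3 -m creep '[[0,0,0,0,0,0,0],[0,0,0,0,0,0,0]]'
python3 - <<'E'
from h import *
im=get_image("wrist"); k=calibration("wrist"); np.savez("k3.npz",**k); cv2.imwrite("pics/w3raw.png",im[:,:,::-1])
P,R,o=pose(); np.savez("p3.npz",P=P,R=R)
print(P,R.round(4).tolist(),o["q"].round(3),o["opening"])
a=np.radians(87.3);x=np.array([np.cos(a),np.sin(a),0]);y=np.array([-x[1],x[0],0]);og=np.array([.554,-.0675,0])
u=(x+[0,0,1])/2**.5; n=np.array([-x[0],-x[1],1])/2**.5; s=og+[0,0,.045]
pl=np.array([og+x*i+y*j+[0,0,.012] for i,j in((-.04,-.055),(.11,-.055),(.11,.055),(-.04,.055))])
lip=np.array([s+u*i+y*j+n*.004 for i,j in((0,-.017),(.1,-.017),(.1,.017),(0,.017))])
vee=np.array([s-n*.013,s-n*.013+u*.1])
A=im[:,:,::-1].copy()
for q in(pl,lip,vee): cv2.polylines(A,[(proj(k,q)).round().astype(np.int32)],1,(0,255,0),1)
cv2.imwrite("pics/w3.png",A)
E
```

```text
t: 9.25
tool_pos: [0.4713, -0.061, 0.2322]
tool_rot: [-2.265, -2.172, 0.003]
contact_force: [0.1, -0.6, -2.3]
opening: 0.0153
t: 9.45
tool_pos: [0.4715, -0.0608, 0.233]
tool_rot: [-2.276, -2.163, 0.002]
contact_force: [-0.4, 0.1, -2.2]
opening: 0.0153
[ 0.4715927  -0.06078097  0.23324835] [[0.0499, 0.9988, -0.0018], [0.9988, -0.0499, 0.0004], [0.0003, -0.0018, -1.0]] [-0.285 -0.318  1.946 -0.     1.516 -0.235] 0.015448202297635777
```

View pics/w3.png

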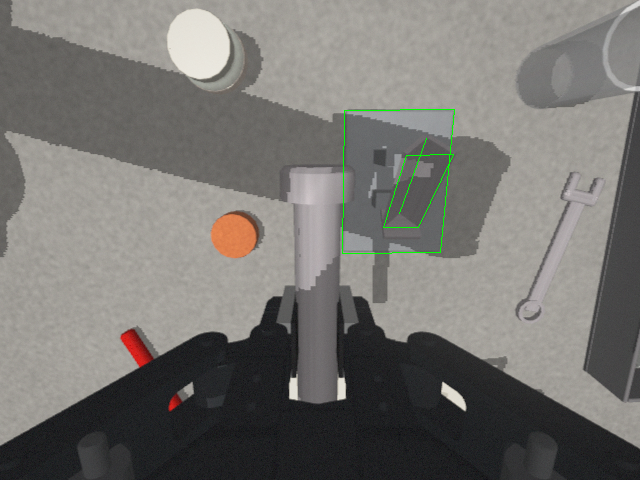

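Run:
```python
import cv2,numpy as np
f=lambda n:cv2.resize(cv2.imread(n)[120:260,350:470],(400,467),interpolation=cv2.INTER_CUBIC)
g=lambda a:np.clip((a.astype(float)-20)*1.8,0,255).astype(np.uint8)
cv2.imwrite("pics/w3c.png",np.hstack([g(f("pics/w3raw.png")),g(f("pics/w3.png"))]))
```

```text
(no output)
```

View pics/w3c.png

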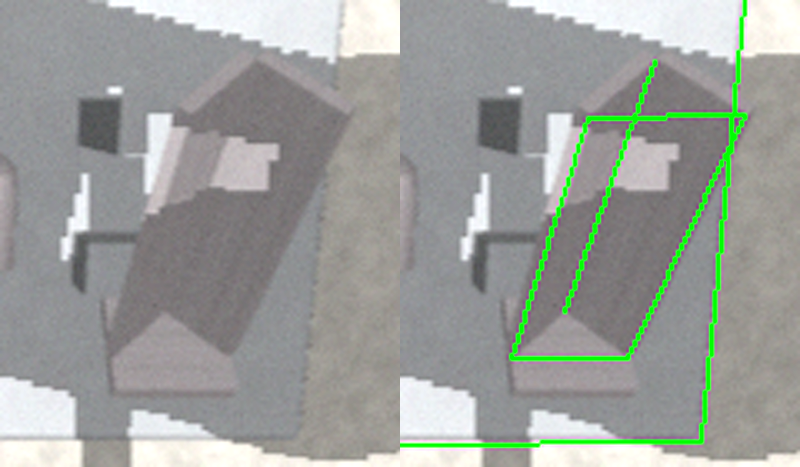

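The trough outline agrees to about 1 px, so the rest pose is origin (0.554,-0.0675), yaw 87.3°. Next I check the rod's pitch and depth in the hand from its apparent width.

Run:
```python
from h import *
k=dict(np.load("k3.npz")); q=np.load("p3.npz");P,R=q["P"],q["R"]; f=k["mtx"][0,0]; print("f",f)
g=cv2.GaussianBlur(cv2.cvtColor(cv2.imread("pics/w3raw.png"),cv2.COLOR_BGR2GRAY),(0,0),1).astype(float)
C=-k["R"].T@k["t"]; o=P-R[:,2]*ctrl.tcp_to_grasp
def sub(v,i): 
    a,b,c=v[i-1],v[i],v[i+1]; return i+(a-c)/(2*(a-2*b+c)+1e-9)
for r0 in range(208,296,8):
    w=[]
    for r in range(r0,r0+8):
        d=abs(np.diff(g[r])); l=285+int(d[285:303].argmax()); h=333+int(d[333:352].argmax()); w.append((sub(d,l)+.5,sub(d,h)+.5))
    w=np.median(w,0); r=r0+4
    # ray in tool frame; silhouette half width -> distance
    ray=R.T@k["R"].T@np.linalg.inv(k["mtx"])@np.array([(w[0]+w[1])/2,r,1]); al=np.arctan((w[1]-w[0])/2/f*1/np.hypot(ray[0],ray[2]))
    dist=.009/np.sin(al); pt=R.T@(C-o)+ray/np.hypot(ray[0],ray[2])*dist
    print(r,w.round(1),"rod axis point rel. grasp, tool mm",(pt*1e3).round(1))
```

```text
f 339.0782499823672
212 [292.8 335.5] rod axis point rel. grasp, tool mm [43.4 -1.  17.6]
220 [293. 336.] rod axis point rel. grasp, tool mm [40.4 -0.9 15.5]
228 [293.2 340.7] rod axis point rel. grasp, tool mm [40.1  0.2  1.7]
236 [293.5 339.7] rod axis point rel. grasp, tool mm [36.3  0.   4.2]
244 [294.  339.5] rod axis point rel. grasp, tool mm [32.8  0.1  5.3]
252 [293.9 339.9] rod axis point rel. grasp, tool mm [30.2  0.1  2.9]
260 [293.8 339.6] rod axis point rel. grasp, tool mm [26.9  0.   2.8]
268 [293.9 339.6] rod axis point rel. grasp, tool mm [23.8  0.   2.2]
276 [294.1 339.4] rod axis point rel. grasp, tool mm [20.3  0.   2.4]
284 [294.2 339.3] rod axis point rel. grasp, tool mm [17.1  0.   2. ]
292 [293.4 350.9] rod axis point rel. grasp, tool mm [ 25.7   1.8 -25.6]
```

```bash
cat >> h.py <<'E'
_a=np.radians(87.3);rx=np.array([np.cos(_a),np.sin(_a),0]);ry=np.array([-rx[1],rx[0],0]);rs=np.array([.554,-.0675,.045])
ru=(rx+[0,0,1])/2**.5; rn=np.array([-rx[0],-rx[1],1])/2**.5
E
python3 - <<'E'
from h import *
R=frame(-rn,np.cross(-rn,ru)); print(R[:,0],ru); plan(rs+ru*.122+rn*.0325,R)
E
```

```text
[0.03330929 0.7063218  0.70710678] [0.03330929 0.7063218  0.70710678]
turn [-3.000e-02  4.498e+01 -1.900e-01] rows>=5.2 | shift turned axes mm [-13.1  82.6 117.3] | before-turn axes [73.9 82.6 92.1] world [ 86.   69.7 -92.2]
```

```bash
python3 -m creep '[[0,0,0,0,0,7.5,0],[0,0,0,0,0,7.5,0],[0,0,0,0,0,7.5,0],[0,0,0,0,0,7.5,0],[0,0,0,0,0,7.5,0],[0,0,0,0,0,7.5,0],[0,-0.003,0.02,0,0,0,0],[0,-0.004,0.03,0,0,0,0],[0,-0.004,0.02,0.01,0,0,0],[0,-0.002,0.0126,0.03,0,0,0],[0,0,0,0.035,0,0,0],[0,0,0,0.025,0,0,0],[0,0,0,0.015,0,0,0],[0,0,0,0.002,0,0,0],[0,0,0,0,0,0,0],[0,0,0,0,0,0,0]]'
python3 - <<'E'
from h import *
plan(rs+ru*.122+rn*.0325,frame(-rn,np.cross(-rn,ru))); print(pose()[2]["q"].round(2),pose()[2]["contact_force"])
im=get_image("scene"); cv2.imwrite("pics/s4raw.png",im[:,:,::-1])
f=rs+ru*.004+rn*.03
A=cv2.resize(im[190:320,250:400,::-1],None,fx=5,fy=4.6,interpolation=cv2.INTER_CUBIC)
cv2.polylines(A,[((proj("scene",[f,f+ru*.18])-[250,190]+.5)*[5,4.6]).round().astype(np.int32)],0,(0,255,0),1)
cv2.imwrite("pics/s4.png",A)
E
```

```text
t: 11.1
tool_pos: [0.5588, 0.0078, 0.1437]
tool_rot: [-1.809, -1.725, -0.75]
contact_force: [0.1, 0.2, -1.4]
opening: 0.0155
turn [0.13 0.07 0.04] rows>=0.0 | shift turned axes mm [-1.1 -1.2  2.6] | before-turn axes [-1.1 -1.2  2.6] world [-1.2  1.1 -2.6]
[-0.46  0.11  1.85  0.7   1.56 -0.56] [ 0.12955617  0.21988394 -1.42631962]
```

View pics/s4.png

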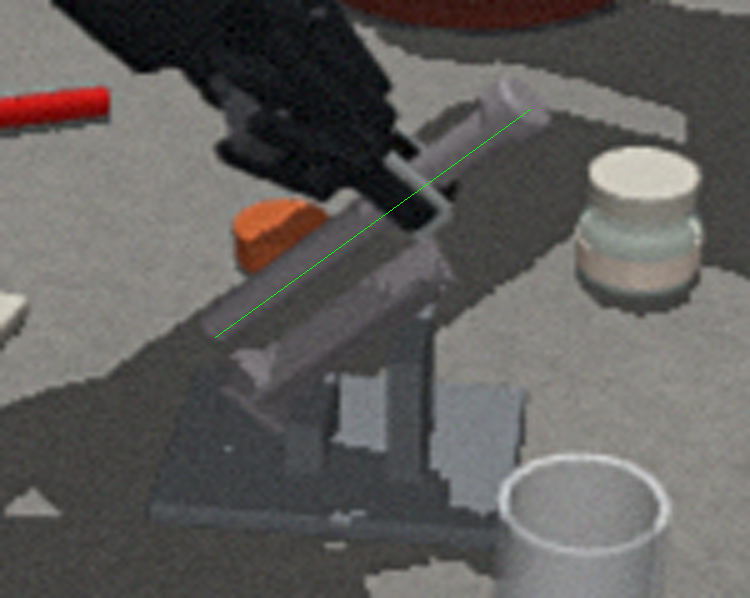

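The piston hangs parallel above the trough, with its foot at (212,328), 2–3 mm above the plan. I lower it onto the vee slowly.

```bash
python3 -m creep '[[0,-0.001,-0.001,0.01,0,0,0],[0,0,0,0.008,0,0,0],[0,0,0,0.005,0,0,0],[0,0,0,0.003,0,0,0],[0,0,0,0.002,0,0,0],[0,0,0,0,0,0,0]]'
python3 - <<'E'
from h import *
plan(rs+ru*.122+rn*.0025,frame(-rn,np.cross(-rn,ru))); o=pose()[2]; print(o["contact_force"],pose()[1].T@o["contact_force"])
E
```

```text
t: 11.75
tool_pos: [0.5577, 0.0283, 0.1217]
tool_rot: [-1.807, -1.724, -0.748]
contact_force: [-0.3, 0.4, -1.7]
opening: 0.0153
turn [-0.03 -0.01 -0.01] rows>=0.0 | shift turned axes mm [0.  0.9 2.6] | before-turn axes [0.  0.9 2.6] world [ 1.   1.8 -1.8]
[-0.29307071  0.44517151 -1.66766853] [-0.87479421 -0.3129531   1.48390764]
```

```bash
python3 -m creep '[[0,0,0.0005,0.0015,0,0,0],[0,0,0,0.001,0,0,0],[0,0,0,0.001,0,0,0],[0,0,0,0,0,0,0]]'
python3 - <<'E'
from h import *
plan(rs+ru*.122+rn*.0025,frame(-rn,np.cross(-rn,ru))); o=pose()[2]; print(pose()[1].T@o["contact_force"],o["wrist_torque"])
E
```

```text
t: 12.15
tool_pos: [0.5585, 0.0304, 0.1195]
tool_rot: [-1.807, -1.724, -0.749]
contact_force: [0.3, -0.2, -1.5]
opening: 0.0152
turn [0.02 0.01 0.  ] rows>=0.0 | shift turned axes mm [ 0.   0.1 -0.5] | before-turn axes [ 0.   0.1 -0.5] world [ 0.1 -0.3  0.3]
[-1.19849204  0.31630469  0.94443606] [-0.55235082 -0.05433835 -0.01825819]
```

```bash
python3 -m creep '[[0,0,0,0.0012,0,0,0],[0,0,0,0.0012,0,0,0],[0,0,0,0,0,0,0]]'
python3 - <<'E'
from h import *
plan(rs+ru*.122+rn*.0025,frame(-rn,np.cross(-rn,ru))); o=pose()[2]; print(pose()[1].T@o["contact_force"],o["wrist_torque"])
E
python3 -m creep '[[0,-0.002,0,0,0,0,0],[0,-0.001,0,0,0,0,0],[0,-0.001,0,0,0,0,0],[0,0,0,0,0,0,0]]'
python3 - <<'E'
from h import *
plan(rs+ru*.118+rn*.0025,frame(-rn,np.cross(-rn,ru))); o=pose()[2]; print(pose()[1].T@o["contact_force"],o["wrist_torque"])
E
```

```text
t: 12.45
tool_pos: [0.5589, 0.0312, 0.1188]
tool_rot: [-1.808, -1.725, -0.748]
contact_force: [-2.8, -5.3, 3.7]
opening: 0.0155
turn [0.03 0.08 0.05] rows>=0.0 | shift turned axes mm [-0.1 -0.2 -1.5] | before-turn axes [-0.1 -0.2 -1.5] world [-0.3 -1.1  1. ]
[-1.2721277  -2.5439075  -6.47184131] [-0.66013316  0.39294422  0.22695905]
t: 12.85
tool_pos: [0.5588, 0.0293, 0.1171]
tool_rot: [-1.804, -1.724, -0.751]
contact_force: [-4.7, -0.7, 7.6]
opening: 0.0155
turn [ 0.   -0.12  0.1 ] rows>=0.0 | shift turned axes mm [-1.6 -0.2 -1.3] | before-turn axes [-1.6 -0.2 -1.3] world [-0.3 -2.  -0.1]
[ 4.73803426 -4.61413383 -5.97582452] [0.16469764 0.47967233 0.32242939]
```

```bash
python3 -m creep '[[0,-0.001,-0.0005,-0.0005,0,0,0],[0,-0.001,0,0,0,0,0],[0,0,0,0,0,0,0]]'
python3 -m creep '[[0.3,0,0,0,0,0,0],[0.5,0,0,0,0,0,0],[0.5,0,0,0,0,0,0],[0.5,0,0,0,0,0,0],[0.5,0,0,-0.005,0,0,0],[0.5,0,0,-0.015,0,0,0],[0.5,0,0,-0.03,0,0,0],[0.5,0,0,-0.03,0,0,0],[0.5,0,0,0,0,0,0]]'
python3 - <<'E'
from h import *
P,R,o=pose(); print(P,o["contact_force"])
im=get_image("scene"); w=get_image("wrist"); k=calibration("wrist"); np.savez("k5.npz",**k)
cv2.imwrite("pics/w5raw.png",w[:,:,::-1])
B=w[:,:,::-1].copy(); A=cv2.resize(im[190:310,260:380,::-1],(360,360),interpolation=cv2.INTER_CUBIC)
L=np.array([rs,rs+ru*.168,rs+ru*.18]); print(proj(k,L).round(1).tolist())
cv2.polylines(A,[((proj("scene",L)-[260,190]+.5)*3).round().astype(np.int32)],0,(0,255,0),1)
B=cv2.resize(B,(440,330)); B=np.vstack([B,np.zeros((30,440,3),np.uint8)])
cv2.imwrite("pics/s5.png",np.hstack([A,B]))
E
```

```text
t: 13.15
tool_pos: [0.5586, 0.0276, 0.1155]
tool_rot: [-1.806, -1.724, -0.752]
contact_force: [-1.0, -1.1, 6.0]
opening: 0.0152
t: 14.05
tool_pos: [0.5575, -0.0324, 0.1747]
tool_rot: [-1.812, -1.728, -0.754]
contact_force: [0.2, 0.4, 0.2]
opening: 0.043
[ 0.55753887 -0.03239187  0.1747234 ] [0.2471242  0.40270717 0.22169809]
[[316.9, 412.4], [316.7, 178.8], [316.7, 158.0]]
```

View pics/s5.png

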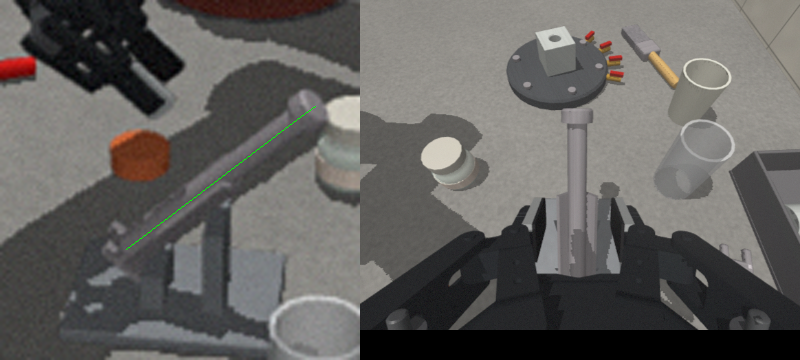

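Ten pictures viewed so far. The piston lies home in the trough: button underside at wrist row ≈178 against 178.8 predicted, and in line in the scene view. Next I measure the socket numerically from both cameras.

Run:
```python
from h import *
k=dict(np.load("k5.npz"))
def hole(img,cam,box):
    x0,y0,x1,y1=box; g=cv2.resize(cv2.cvtColor(img[y0:y1,x0:x1],cv2.COLOR_BGR2GRAY),None,fx=8,fy=8,interpolation=cv2.INTER_CUBIC)
    best=[]
    for th in range(60,200,10):
        cs,h=cv2.findContours((g<th).astype(np.uint8),cv2.RETR_CCOMP,cv2.CHAIN_APPROX_NONE)
        for c in cs:
            if 20<len(c) and cv2.contourArea(c)>300:
                e=cv2.fitEllipse(c); p=(np.array(e[0])+.5)/8+[x0,y0]-.5
                if max(e[1])<300: best.append((th,p.round(1),np.round(np.array(e[1])/8,1),bp(cam,p,.075)[0][:2].round(4)))
    for b in best: print(*b)
hole(cv2.imread("pics/top0.png"),"top",(153,212,176,234)); print()
hole(cv2.imread("pics/w5raw.png"),k,(262,38,312,74))
```

```text
60 [164.3 223.4] [2.6 4.9] [0.5311 0.3167]
70 [163.9 223.4] [3.5 6.1] [0.5312 0.3176]
80 [163.4 223.2] [4.7 7.3] [0.5315 0.3187]
90 [163.1 222.8] [6.1 7.7] [0.5324 0.3194]
100 [163.  222.6] [7.1 8.1] [0.5329 0.3196]
110 [163.  222.5] [7.7 8.6] [0.5331 0.3198]
120 [162.9 222.5] [8.3 9.1] [0.5333 0.3199]
120 [174.7 213.1] [1.5 6.6] [0.5545 0.2952]
130 [173.9 232.7] [1.6 6.2] [0.5107 0.2945]
130 [162.9 222.4] [8.8 9.6] [0.5334 0.3199]
130 [174.6 213.3] [1.8 7.6] [0.5541 0.2954]
140 [173.6 232.6] [1.9 7.1] [0.511 0.295]
140 [162.9 222.4] [ 9.4 10.1] [0.5335 0.32  ]
140 [174.5 213.6] [2. 9.] [0.5536 0.2956]
150 [173.4 232.5] [2.1 8.3] [0.5113 0.2956]
150 [162.8 222.3] [10.  10.7] [0.5336 0.32  ]
150 [174.4 213.8] [ 2.2 10. ] [0.553  0.2958]
160 [173.  232.3] [ 2.4 10. ] [0.5116 0.2963]
160 [162.8 222.3] [10.7 11.4] [0.5337 0.3202]
160 [174.3 214.1] [ 2.5 11.1] [0.5525 0.296 ]
170 [172.7 232.1] [ 2.9 11.6] [0.5121 0.2972]
170 [162.8 222.2] [11.7 12.4] [0.5339 0.3202]
170 [174.1 214.5] [ 2.9 13.1] [0.5516 0.2964]
170 [154.3 212.3] [1.6 6.5] [0.5558 0.3403]
180 [153.4 230.7] [2.  7.5] [0.514
[... 624 characters left out ...]
0.5318 0.3192]
140 [263.7  70. ] [ 5.  12.8] [0.5095 0.2925]
140 [282.9  55.7] [ 9.1 16.7] [0.5319 0.3193]
140 [309.7  54.4] [3.8 8.7] [0.5644 0.3204]
140 [279.2  39.7] [2.3 6.3] [0.5272 0.3531]
150 [263.8  69.9] [ 5.3 13.3] [0.5096 0.2927]
150 [282.9  55.7] [ 9.5 17.3] [0.5319 0.3194]
150 [306.9  44.5] [10.8 25.7] [0.5616 0.3412]
160 [282.9  55.6] [ 9.8 17.7] [0.5319 0.3194]
160 [306.7  44.6] [11.1 25.8] [0.5614 0.3409]
170 [282.8  55.6] [10.2 18.2] [0.5318 0.3196]
170 [306.6  44.7] [11.4 26.1] [0.5613 0.3407]
180 [282.7  55.5] [10.6 18.8] [0.5317 0.3197]
180 [306.5  44.8] [11.7 26.3] [0.5611 0.3405]
190 [282.7  55.4] [11.  19.5] [0.5316 0.3199]
190 [306.3  44.9] [12.  26.8] [0.5609 0.3403]
```

```bash
python3 -m creep '[[0.5,0,0,-0.01,0,-7.5,0],[0.5,0,0,0,0,-7.5,0],[0.5,0,0,0,0,-7.5,0],[0.5,0,0,0,0,-7.5,0],[0.5,0,0,0,0,-7.5,0],[0.5,0,0,0,0,-7.5,0],[0.5,0,0,0,0,0,0]]'
python3 - <<'E'
from h import *
plan(rs+ru*.132,frame([0,0,-1],np.cross([0,0,-1],rx)))
E
```

```text
t: 14.85
tool_pos: [0.554, -0.0326, 0.1765]
tool_rot: [-2.266, -2.174, 0.002]
contact_force: [0.8, 0.2, 0.9]
opening: 0.0424
turn [-0.08 -0.    0.32] rows>=0.0 | shift turned axes mm [58.4  1.7 56.9] | before-turn axes [58.4  2.1 56.9] world [  4.4  58.3 -56.9]
```

```bash
python3 -m creep '[[0.5,0.02,0.001,0,0,0,0],[0.5,0.025,0.001,0,0,0,0],[0.5,0.0134,0,0.005,0,0,0.3],[0.5,0,0,0.015,0,0,0],[0.5,0,0,0.015,0,0,0],[0.5,0,0,0.012,0,0,0],[0.5,0,0,0.006,0,0,0],[0.5,0,0,0.004,0,0,0],[0.5,0,0,0,0,0,0]]'
python3 - <<'E'
from h import *
plan(rs+ru*.132,frame([0,0,-1],np.cross([0,0,-1],rx))); print(pose()[2]["contact_force"])
E
```

```text
t: 15.75
tool_pos: [0.5592, 0.0219, 0.1198]
tool_rot: [-2.279, -2.161, 0.001]
contact_force: [0.0, 0.6, 0.5]
opening: 0.043
turn [-0.06 -0.   -0.33] rows>=0.0 | shift turned axes mm [ 3.8 -1.   0.1] | before-turn axes [ 3.8 -1.   0.1] world [-0.8  3.8 -0.1]
[0.03323393 0.58307359 0.49630232]
```

```bash
python3 -m creep '[[0.5,0.0035,-0.0008,0,0,0,0],[0.5,0,0,0,0,0,0],[0,0,0,0,0,0,0],[0,0,0,0,0,0,0],[0,0,0,0,0,0,0],[0,0,0,0,0,0,0],[0,0,0,0,0,0,0]]' 120
python3 - <<'E'
from h import *
plan(rs+ru*.132,frame([0,0,-1],np.cross([0,0,-1],rx))); print(pose()[2]["contact_force"],pose()[2]["wrist_torque"])
E
```

```text
t: 16.45
tool_pos: [0.5589, 0.0261, 0.1212]
tool_rot: [-2.279, -2.162, -0.0]
contact_force: [-2.0, 1.0, 5.0]
opening: 0.0152
turn [-0.01 -0.03 -0.31] rows>=0.0 | shift turned axes mm [-0.4 -0.5  1.6] | before-turn axes [-0.4 -0.5  1.6] world [-0.5 -0.3 -1.6]
[-1.99603617  1.03780234  5.04039743] [ 0.18423737  0.68232501 -0.13650953]
```

```bash
python3 - <<'E'
from h import *
P,R,o=pose(); np.savez("grip.npz",f=R.T@(rs-P),d=R.T@ru); print(R.T@(rs-P),R.T@ru)
E
python3 -m creep '[[0,0,0,-0.006,0,0,0],[0,0,0,-0.012,0,0,0],[0,0,0,-0.025,0,0,0],[0,0,0,-0.04,0,0,0],[0,0,0,-0.045,0,0,0],[0,0,0,-0.035,0,0,0],[0,0,0,-0.02,0,0,0],[0,0,0,0,0,0,0],[0,0,0,0,0,0,0]]'
python3 - <<'E'
from h import *
w=get_image("wrist"); k=calibration("wrist"); P,R,o=pose(); print(P,o["opening"],o["contact_force"],o["wrist_torque"])
g=np.load("grip.npz"); f=P+R@g["f"];d=R@g["d"]; A=w[:,:,::-1].copy()
n=np.cross(d,[0,0,1]);n/=np.linalg.norm(n)
L=[f+.168*d+.014*n,f+.168*d-.014*n,f+.168*d-.009*n,f+.1*d-.009*n,f+.1*d+.009*n,f+.168*d+.009*n]
cv2.polylines(A,[proj(k,L).round().astype(np.int32)],1,(0,255,0),1); cv2.imwrite("pics/w6.png",A); cv2.imwrite("pics/w6raw.png",w[:,:,::-1])
E
```

```text
[-9.37299437e-02  3.10946829e-05  7.61501356e-02] [ 0.70741877 -0.00394165 -0.70678366]
t: 17.35
tool_pos: [0.5588, 0.0258, 0.3031]
tool_rot: [2.279, 2.162, -0.0]
contact_force: [-0.9, -0.1, -2.3]
opening: 0.0153
[0.55821353 0.02581218 0.30159564] 0.015159207239633059 [-0.13473846 -0.80221358 -2.50778818] [ 0.01499732 -0.00442802  0.02640603]
```

View pics/w6.png

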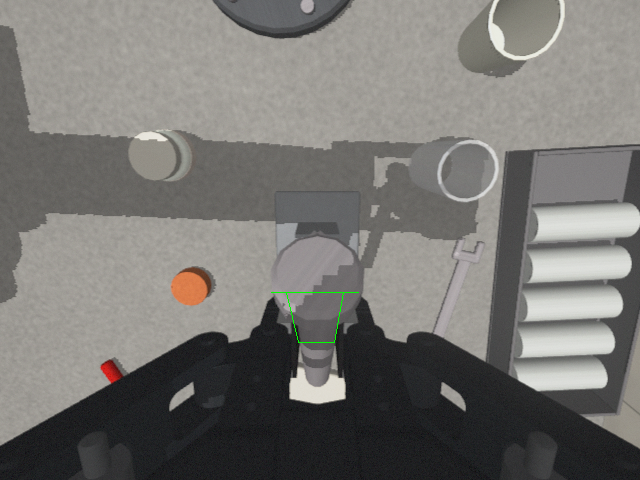

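Eleven viewed. The rod is held at about 45° and matches the predicted outline. The button face spans cols 273–363 and its top row is ≈236. I check that against the prediction and plan the move to the socket.

```bash
cat >> h.py <<'E'
M=np.array([.5327,.3196,.075])
E
python3 - <<'E'
from h import *
k=calibration("wrist");P,R,o=pose();g=np.load("grip.npz");f=P+R@g["f"];d=R@g["d"]
n=np.cross(d,[0,0,1]);n/=np.linalg.norm(n);m=np.cross(d,n);t=np.linspace(0,6.28,60)
for s in(.168,.18):
    q=proj(k,[f+s*d+.014*(n*np.cos(a)+m*np.sin(a)) for a in t]); print(s,q.min(0).round(1),q.max(0).round(1))
# target: rod vertical, yaw +30 deg
yaw=Ro.from_euler("z",30,degrees=True).as_matrix(); h=yaw@rx
z=h/2**.5-np.array([0,0,1])/2**.5; R1=frame(z,np.cross(z,h+[0,0,1]))
d1=R1@g["d"]; R1=Ro.align_vectors([[0,0,1]],[d1])[0].as_matrix()@R1
print("rod dir",R1@g["d"]); 
for foot in(M+[0,0,.04],):
    T=foot-R1@g["f"]; plan(T-R1[:,2]*ctrl.tcp_to_grasp,R1); print(T)
np.save("R1.npy",R1)
E
```

```text
0.168 [270.7 253. ] [358.4 335.6]
0.18 [265.6 234.8] [362.7 324.1]
rod dir [ 3.49063303e-18 -5.86557032e-17  1.00000000e+00]
turn [ 11.97  43.85 -28.68] rows>=6.3 | shift turned axes mm [154.8 112.8 248.4] | before-turn axes [303.  -46.6  66.6] world [-30.8 305.  -66.5]
[0.52741649 0.33080119 0.23512812]
```

```bash
python3 -m creep '[[0,0,0,0,1.71,6.264,-4.097],[0,0,0,0,1.71,6.264,-4.097],[0,0,0,0,1.71,6.264,-4.097],[0,0,0,0,1.71,6.264,-4.097],[0,0,0,0,1.71,6.264,-4.097],[0,0,0,0,1.71,6.264,-4.097],[0,0,0,0,1.71,6.264,-4.097],[0,0.01,0.0075,0.016,0,0,0],[0,0.02,0.0145,0.032,0,0,0],[0,0.022,0.016,0.0355,0,0,0],[0,0.022,0.016,0.0355,0,0,0],[0,0.022,0.016,0.0355,0,0,0],[0,0.022,0.016,0.0355,0,0,0],[0,0.018,0.0135,0.029,0,0,0],[0,0.012,0.0085,0.019,0,0,0],[0,0.006,0.0045,0.01,0,0,0],[0,0,0,0,0,0,0],[0,0,0,0,0,0,0]]'
python3 - <<'E'
from h import *
g=np.load("grip.npz");R1=np.load("R1.npy");P,R,o=pose();print("foot",P+R@g["f"],"dir",R@g["d"],"q",o["q"].round(2),o["opening"])
T=M+[0,0,.04]-R1@g["f"]; plan(T-R1[:,2]*ctrl.tcp_to_grasp,R1)
for c in("scene","top"):
    im=get_image(c); cv2.imwrite(f"pics/{c}7raw.png",im[:,:,::-1])
E
```

```text
t: 19.2
tool_pos: [0.5282, 0.3295, 0.2361]
tool_rot: [-1.261, -2.067, -0.518]
contact_force: [-0.5, -0.1, -1.6]
opening: 0.0155
foot [0.533721   0.31812344 0.11596653] dir [-0.0021855   0.00118539  0.99999691] q [ 0.13  0.14  1.65  0.73  1.65 -0.4 ] 0.015459174742607265
turn [0.06 0.12 0.05] rows>=0.0 | shift turned axes mm [ 0.4 -0.1  1.8] | before-turn axes [ 0.4 -0.1  1.7] world [-0.8  1.3 -0.9]
```

```bash
python3 -c "
from h import *
R1=np.load('R1.npy');print(R1.T@[0,0,-1],R1.T@[1,0,0],R1.T@[0,1,0])"
python3 -m creep '[[0,0.0004,0,0.0017,0,0,0],[0,-0.007,0,0.007,0,0,0],[0,-0.007,0,0.007,0,0,0],[0,-0.0045,0,0.0045,0,0,0],[0,-0.0025,0,0.0025,0,0,0],[0,0,0,0,0,0,0],[0,0,0,0,0,0,0]]'
python3 - <<'E'
from h import *
g=np.load("grip.npz");P,R,o=pose();print("foot",P+R@g["f"],"dir",R@g["d"],o["contact_force"],o["wrist_torque"])
E
```

```text
[-0.70741877  0.00394165  0.70678366] [-0.32169125  0.88860992 -0.32693599] [0.62934364 0.45864678 0.62735135]
t: 20.0
tool_pos: [0.5277, 0.3313, 0.206]
tool_rot: [-1.26, -2.067, -0.519]
contact_force: [-0.6, -0.2, -1.5]
opening: 0.0155
foot [0.53333648 0.32006323 0.08584185] dir [-2.57884487e-03  2.37423573e-05  9.99996674e-01] [-0.59011155 -0.24594292 -1.5011591 ] [-0.50271976 -0.25724919  0.04352378]
```

```bash
python3 -m creep '[[0,-0.003,0,0.003,0,0,0],[0,-0.003,0,0.003,0,0,0],[0,-0.003,0,0.003,0,0,0],[0,-0.003,0,0.003,0,0,0],[0,0,0,0,0,0,0]]'
cat > st.py <<'E'
from h import *
g=np.load("grip.npz");P,R,o=pose();print("foot",(P+R@g["f"]).round(4),"dir",(R@g["d"]).round(4),o["contact_force"].round(1),o["wrist_torque"].round(2))
E
python3 st.py
```

```text
t: 20.5
tool_pos: [0.5272, 0.3311, 0.1879]
tool_rot: [-1.26, -2.066, -0.517]
contact_force: [-0.5, -0.8, -2.4]
opening: 0.0152
foot [0.5326 0.3198 0.0677] dir [-9.e-04  6.e-04  1.e+00] [-0.5 -0.8 -2.4] [-0.51 -0.23  0.02]
```

The foot is 7 mm below the mouth with no contact force, so it has entered. Continuing down to the seal.

```bash
python3 -m creep '[[0,-0.004,0,0.004,0,0,0],[0,-0.004,0,0.004,0,0,0],[0,-0.004,0,0.004,0,0,0],[0,-0.002,0,0.002,0,0,0],[0,0,0,0,0,0,0]]'; python3 st.py
python3 -m creep '[[0,-0.002,0,0.002,0,0,0],[0,-0.002,0,0.002,0,0,0],[0,-0.002,0,0.002,0,0,0],[0,0,0,0,0,0,0]]'; python3 st.py
```

```text
t: 21.0
tool_pos: [0.5272, 0.3311, 0.1683]
tool_rot: [-1.26, -2.066, -0.518]
contact_force: [0.2, 0.2, -2.0]
opening: 0.0157
foot [0.5327 0.3198 0.0482] dir [-1.2e-03  4.0e-04  1.0e+00] [ 0.2  0.2 -2. ] [-0.5  -0.21 -0.06]
t: 21.4
tool_pos: [0.5282, 0.3315, 0.1634]
tool_rot: [-1.257, -2.067, -0.522]
contact_force: [-1.7, -1.7, 7.0]
opening: 0.0152
foot [0.534  0.3206 0.0432] dir [-0.0035 -0.0026  1.    ] [-1.7 -1.7  7. ] [-0.05  0.53  0.22]
```

```bash
python3 -m creep '[[0,-0.0014,0,0.0014,0,0,0],[0,-0.0014,0,0.0014,0,0,0],[0,-0.0014,0,0.0014,0,0,0],[0,0,0,0,0,0,0]]'; python3 st.py
python3 -m creep '[[0,-0.0014,0,0.0014,0,0,0],[0,-0.0014,0,0.0014,0,0,0],[0,0,0,0,0,0,0]]'; python3 st.py
```

```text
t: 21.8
tool_pos: [0.5283, 0.3316, 0.1581]
tool_rot: [-1.257, -2.067, -0.523]
contact_force: [-2.0, -1.2, 8.8]
opening: 0.0149
foot [0.5341 0.3208 0.038 ] dir [-0.0037 -0.0033  1.    ] [-2.  -1.2  8.8] [0.02 0.75 0.34]
t: 22.1
tool_pos: [0.5283, 0.3317, 0.1542]
tool_rot: [-1.257, -2.066, -0.523]
contact_force: [-1.9, -2.1, 8.9]
opening: 0.0152
foot [0.534  0.3209 0.034 ] dir [-0.0037 -0.0033  1.    ] [-1.9 -2.1  8.9] [0.01 0.75 0.38]
```

```bash
python3 -m creep '[[0,-0.0014,0,0.0014,0,0,0],[0,-0.0014,0,0.0014,0,0,0],[0,0,0,0,0,0,0]]'; python3 st.py
python3 -m creep '[[0,-0.0014,0,0.0014,0,0,0],[0,-0.0007,0,0.0007,0,0,0],[0,0,0,0,0,0,0]]'; python3 st.py
```

```text
t: 22.4
tool_pos: [0.5283, 0.3316, 0.1502]
tool_rot: [-1.257, -2.067, -0.523]
contact_force: [-2.6, -1.7, 8.2]
opening: 0.015
foot [0.5341 0.3208 0.0301] dir [-0.0037 -0.0033  1.    ] [-2.6 -1.7  8.2] [0.02 0.76 0.33]
t: 22.7
tool_pos: [0.5287, 0.332, 0.1499]
tool_rot: [-1.254, -2.066, -0.525]
contact_force: [-4.1, -4.0, 16.7]
opening: 0.0147
foot [0.5345 0.3215 0.0297] dir [-0.004  -0.0058  1.    ] [-4.1 -4.  16.7] [0.38 1.67 0.59]
```

```bash
python3 -m creep '[[0,-0.0014,0,0.0014,0,0,0],[0,-0.0014,0,0.0014,0,0,0],[0,0,0,0,0,0,0]]'; python3 st.py
```

```text
t: 23.0
tool_pos: [0.5293, 0.3327, 0.1497]
tool_rot: [-1.25, -2.065, -0.529]
contact_force: [-5.9, -6.6, 27.8]
opening: 0.0151
foot [0.5352 0.3227 0.0295] dir [-0.0044 -0.0098  0.9999] [-5.9 -6.6 27.8] [1.05 2.9  0.97]
```

```bash
python3 -m creep '[[0,0.0014,0,-0.0014,0,0,0],[0,0.0014,0,-0.0014,0,0,0],[0,0.0004,0,-0.0004,0,0,0],[0,0,0,0,0,0,0]]'; python3 st.py
python3 -m creep '[[0.2,0,0,0,0,0,0],[0.5,0,0,0,0,0,0],[0.5,0,0,0,0,0,0],[0.5,0,0,0,0,0,0],[0.5,0,0,0,0,0,0],[0.5,0,0,-0.005,0,0,0],[0.5,0,0,-0.015,0,0,0],[0.5,0,0,-0.03,0,0,0],[0.5,0,0,-0.04,0,0,0],[0.5,0,0,-0.04,0,0,0],[0.5,0,0,-0.02,0,0,0],[0.5,0,0,0,0,0,0],[0.5,0,0,0,0,0,0]]'
python3 - <<'E'
from h import *
w=get_image("wrist");k=calibration("wrist");s=get_image("scene");t=get_image("top");P,R,o=pose();print(P,o["contact_force"])
f=M-[0,0,.045]; A=w[:,:,::-1].copy();B=s[150:350,410:560,::-1].copy()
B=cv2.resize(B,(270,360),interpolation=cv2.INTER_CUBIC)
def ring(z,r): a=np.linspace(0,6.28,40); return np.c_[M[0]+r*np.cos(a),M[1]+r*np.sin(a),np.full(40,z)]
for z,r in((.21,.014),(.198,.014),(.075,.009)):
    cv2.polylines(A,[proj(k,ring(z,r)).round().astype(np.int32)],1,(0,255,0),1)
    cv2.polylines(B,[((proj("scene",ring(z,r))-[410,150]+.5)*1.8).round().astype(np.int32)],1,(0,255,0),1)
A=cv2.resize(A,(480,360)); D=np.hstack([A,B])
tt=np.hstack([cv2.resize(t[100:300,100:500,::-1],(440,220)),cv2.resize(s[190:310,110:300,::-1],(310,220))])
cv2.imwrite("pics/fin.png",np.vstack([D,tt]))
E
```

```text
t: 23.4
tool_pos: [0.5286, 0.3319, 0.1498]
tool_rot: [-1.255, -2.066, -0.525]
contact_force: [-3.0, -4.1, 14.5]
opening: 0.0149
foot [0.5344 0.3213 0.0296] dir [-0.0042 -0.0051  1.    ] [-3.  -4.1 14.5] [0.32 1.42 0.51]
t: 24.7
tool_pos: [0.5766, 0.2366, 0.2507]
tool_rot: [-1.261, -2.067, -0.52]
contact_force: [-0.1, 0.4, -0.3]
opening: 0.0428
[0.5752222  0.23759714 0.2490008 ] [-0.02860124  0.74141056 -0.00780809]
```

View pics/fin.png

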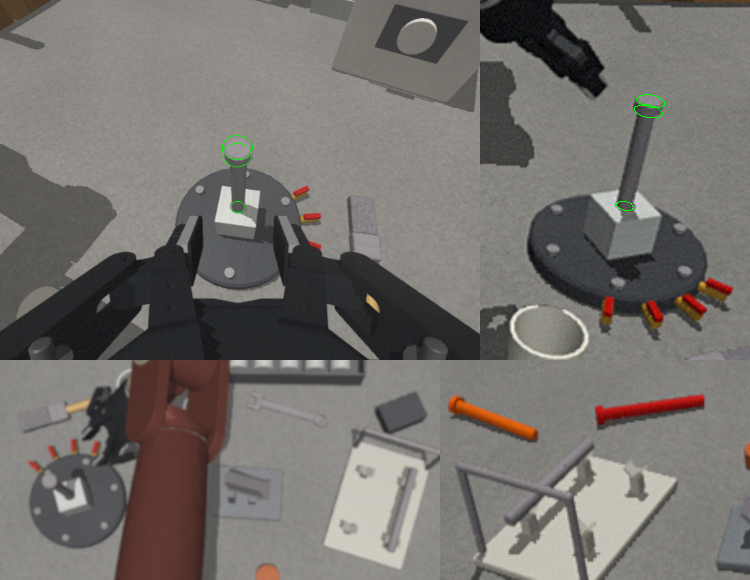

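```bash
python3 -m creep '[[0.5,0,0,-0.02,0,0,0],[0.5,0,0,0,0,0,0],[0.5,0,0,0,0,0,0]]'; python3 -c "
from station import finish_job
print(finish_job())"
```

```text
t: 25.15
tool_pos: [0.5825, 0.225, 0.2641]
tool_rot: [-1.26, -2.066, -0.519]
contact_force: [-0.5, 0.3, 0.2]
opening: 0.0431
the job is handed in; nothing more can be done
None
```

I took the piston from the rack's left-hand place as seen in the top view. I leaned it foot-down in the sloping rest and let go. Then I took it again from straight above, with the rod at 45° to the fingers, stood it in the cell socket and pressed it home. I handed in at about 25 s.

**Sloping rest:** after release, the button underside sat at wrist image row about 178, against 178.8 predicted for a fully seated piston.

**Pressing home:** the seal was met about 32 mm down and yielded at a steady 11 N or so. The foot then stopped solidly at z ≈ 0.030 m, 45 mm below the mouth, and stayed there while the reading rose to 28 N.

**Final picture:**
- The piston stands upright, button up, with the gripper clear and no contact force. The plain rod, the red and orange look-alikes and the other things in view look undisturbed. The arm hid part of the bench from the top camera.
- **Small disagreement:** in the wrist view the button sat a few pixels off the predicted ring, which could be a slight lean within the 3 mm socket clearance or the arm still settling. I had no pictures left to check it further.

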